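# Take the spent filter out of its bayonet base

### The arm

A 6-joint arm with a two-finger parallel gripper is mounted at the origin on the work surface. World frame = base frame: x ahead of the robot, y to its left, z up, the work surface at z = 0. Lengths are in m, angles in rad, forces in N, time in s.
With the tool pointing down it reaches from about 0.35 to 0.875 m from the base axis. Payload 4.2 kg.
Tool frame: the origin (TCP) lies between the finger pads; the fingertips stand 8 mm ahead of it and the grasp point (between the pads) lies 11 mm behind it; z points along the fingers, y is the line along which they close (so a half turn about z gives the same grasp; the last joint's range is limited). The gripper opens to 87 mm and grips with 3 to 60 N. Pads are 19 mm wide; open, the fingers measure 117 mm over their backs; the gripper's body (75 mm by 190 mm) begins 51 mm behind the grasp point.
Start: joints at [1.553, 0.385, 0.008, 0, -1.194, -0.259], TCP at [0.171, 0.601, 0.231] pointing down, gripper open.
Joint ranges: [-3.14, 3.14], [-1.21, 2.06], [-1.07, 1.41], [-3.16, 2.05], [-2.99, -0.16], [-3.1, 3.1]. Speed limits (rad/s): [2.79, 2.79, 3.14, 3.14, 3.14, 3.14].

### API

Orientations are given as a rotation vector (axis times angle).
In Python, from cell import state, grab_frame, camera_model, sign_off gives the robot as it stands.
- The arm moves only by the shell command python3 -m pendant 'ROWS' [FORCE]. ROWS is JSON, a list of rows, each an object with "xyz": the shift along the tool's x, y, z normalised to -1 to 1, where 1 is 0.03 m, a list of three; "yaw": the turn about the tool's z normalised to -1 to 1, where 1 is 180 degrees; "fingers": the closure, from -1 (fully open) to 1 (shut). In form: [{"xyz": [x, y, z], "yaw": yaw, "fingers": fingers}, ...]. A call has 1 to 20 rows; each row shifts and turns the commanded pose from where the row before left it, along the tool's axes as they then stand; what a row does not reach is not made up. A row lasts 1/8 s, in which the tool goes at most 62.5 mm and 10.7 degrees, less where a joint would pass 70% of its speed; a pose out of reach is approached as far as the arm can. A call with a number of a shift or a turn outside -1 to 1 is refused whole. A call with a gripper value outside its range is refused whole. The fingers move at their own pace and stop on an object; FORCE is the grip in N (left out, the last holds). Time passes only in rows, so rows that do not move let the fingers close. It gives the time, the measured TCP pose, the force, the opening and the grip force at its end, in the units of the state.
- state(): the state, without advancing time (a new reading comes with each control period).
- grab_frame(name): name is "scene" or "top"; returns (picture, depth): 400x640x3 uint8, red, green, blue; 400x640 float32, m along the optical axis (not along the pixel's ray), 0 where there is no reading.
- camera_model(name): a dict with "mtx" (3x3 intrinsics, pixels), "k1" (the pictures are not rectified: a ray, as slopes to the right and down, at radius r is drawn at 1 + k1 r^2 times it, then the intrinsics apply), "eye" and "rotation" of the camera in the world. Camera axes: x right, y down, z forward; pixel columns grow to the right and rows downward; lengths in m; the calibration is good to about 2 mm. A picture is of the moment at which its call begins. camera_model takes no time and is no camera call.
- sign_off(): hands the job in; it is judged then, once.
The state is a dict: "t": time; "joint_pos": joint angles; "qvel": joint speeds; "joint_torque": joint torques, N m; "position": TCP position; "ee_rot": TCP orientation; "ft_force": force on the tool from outside, world axes, zero at the start; "moment": the same for the moment, N m; "opening": finger opening in m; "grasp_force": force on a finger pad.
Only numpy, scipy, OpenCV 4.12 (cv2) and the standard library are available. Lean on these libraries where they do the work, as an engineer would, in place of code of your own. Each camera call takes 0.05 s, during which the arm holds its last target. There are 200 camera calls.

### The job

Take out the spent water filter, the one with the orange lever: turn its lever anticlockwise (seen from above) to the unlock stop, lift the filter out of its base, and stand it upright on the floor of the upper clear bin, setting it down rather than dropping it. Leave the blue-levered filter locked as it is, and do not shift the other things on the tray.

Things in the scene. Friction and masses are not known exactly. Their poses are not given: they have to be found in the camera images.
- spent: spent water filter: white, orange lever and orange lift fin, 0.4 kg, locked in base_a at the start. Origin: centre of its underside; z up its axis, x along its lever. Body radius 30 mm, z 0 to 50; flange radius 36.5 with bayonet lugs along +x and -x out to radius 47, z 50 to 60; hub radius 32 up to z 95. 
- fresh: fresh water filter: white, blue lever and blue lift fin, 0.4 kg, locked in base_b at the start. Origin: centre of its underside; z up its axis, x along its lever. Body radius 30 mm, z 0 to 50; flange radius 36.5 with bayonet lugs along +x and -x out to radius 47, z 50 to 60; hub radius 32 up to z 95. Leave it.
- spent_lever (a point): point on the spent filter's orange lever 100 mm from the axis, at mid height; the lever is a bar 20 mm wide along the filter's +x, from the hub out to radius 115 mm, z 74 to 90 above the filter's underside
- fresh_lever (a point): point on the fresh filter's blue lever 100 mm from the axis, at mid height; the lever is a bar 20 mm wide along the filter's +x, from the hub out to radius 115 mm, z 74 to 90 above the filter's underside
- spent_fin (a point): middle of the spent filter's orange lift fin, 112 mm above its underside; the fin stands on the hub, 16 mm thick along the filter's x, 56 mm long along its y, from 94 to 130 mm above the underside
- base_a: grey fixed bayonet base of the spent filter, 116 mm square. Origin under its centre, z up. Bore radius 32 mm, z 10 to its rim at z 62 (filter's flange rests on it, filter origin at z 12). +x: where the lever points at the unlock stop. Locked, it points near -y, 90 degrees clockwise; lips over +y and -y (inner radius 37, top z 82) then hold the lugs, and let go 45 degrees before the stop
- base_b: grey fixed bayonet base of the fresh filter, 116 mm square. Origin under its centre, z up. Bore radius 32 mm, z 10 to its rim at z 62 (filter's flange rests on it, filter origin at z 12). +x: where the lever points at the unlock stop. Locked, it points near -y, 90 degrees clockwise; lips over +y and -y (inner radius 37, top z 82) then hold the lugs, and let go 45 degrees before the stop
- bins: stacked pair of clear acrylic bins, fixed; each 170 (x) by 190 (y) by 64 mm with 4 mm walls, open on top; origin under the centre of the lower one, z up; the upper bin's rim is at z 128. The lower one holds scouring pads
- bin_floor (a point): centre of the upper bin's inner floor, 68 mm above the tray
- dustpan: yellow plastic dustpan with a flat handle, about 210 mm long, lying on the tray; bystander; origin under its middle
- funnel: small aluminium funnel standing mouth down, 96 mm wide, 95 mm tall; bystander; origin under its centre
- stopper: black silicone bottle stopper standing upright, 52 mm wide, 64 mm tall; bystander; origin under its centre
- sprayer: clear spray bottle with a red head, 72 mm wide, 220 mm tall; bystander; origin under its centre
- brush: flat brush with a wooden handle, lying on the tray; bystander
Things that resemble listed ones, but are neither listed nor needed, are in the scene too. Leave any yellow look-alike of the spent alone.

How it is judged:
On the way, in this order (a step that is already met when the one before it is completed fails the run):
1. the spent filter is turned to within 28 degrees of its unlock stop while still seated in its base (angle between the x axis of spent and the x axis of base_a, either way round below 0.5 rad and horizontal distance between spent and base_a below 0.006 m and z of spent in the frame of base_a below 0.018 m), for 0.1 s.
2. it is lifted clear of its base (z of spent in the frame of base_a above 0.075 m), for 0.1 s.
At the end, for the whole second after the job is handed in: The spent (orange) filter stands upright (within 6 degrees) on the floor of the upper clear bin (underside within 5 mm of the floor, its axis within 55 mm along x and 65 mm along y of the bin's centre), released and at rest (z of spent in the frame of bin_floor between -0.005 and 0.005 m and x of spent in the frame of bin_floor between -0.055 and 0.055 m and y of spent in the frame of bin_floor between -0.065 and 0.065 m and angle between spent's own z axis and vertical below 0.1 rad and linear speed of spent below 0.02 m/s); the robot touches nothing.
It fails at once if the spent filter is let fall (moving faster than 0.5 m/s with no finger on it: a drop of more than about 13 mm) (linear speed of spent above 0.5 m/s and contact force between the fingers and spent below 0.05 N).
It fails at once if the fresh (blue) filter or its lever is moved by more than 20 mm (distance of any of fresh, fresh_lever from where it was at the start of the episode above 0.02 m).
It fails at once if a bystander is shifted by more than 25 mm (distance of any of dustpan, funnel, stopper, sprayer, brush from where it was at the start of the episode above 0.025 m).
It also fails if it takes over 64 s, if anything falls off the work surface, if the arm or the gripper's body presses on something with over 40 N, if the wrist force passes 120 N, or if a joint passes its speed limit or range.

## Working session

There is one attempt and no reset: what is moved stays moved. The work goes in short steps, Python scripts to look and compute and a shell command to move; the robot and the scene stay as the last step left them, time stands still between calls to the robot, and variables do not carry over. Pictures are saved under pics/ and viewed, at most 10 in all, crops included, and the job is handed in when it is done.

```bash
ls; mkdir -p pics
python3 - <<'E'
from cell import *
import cv2,numpy as np
print(state())
for n in("scene","top"):
    p,d=grab_frame(n); cv2.imwrite(f"pics/{n}0.png",p[:,:,::-1]); np.savez(f"{n}0.npz",p=p,d=d); print(camera_model(n))
E
```

```text
pics
{'t': 0.0, 'joint_pos': array([ 1.55258451e+00,  3.85595175e-01,  6.62786844e-03, -5.07142563e-04,
       -1.19398494e+00, -2.58582807e-01]), 'qvel': array([ 0.00198309, -0.00043315, -0.00031167, -0.00099566, -0.00032845,
        0.00085669]), 'joint_torque': array([ 6.20210958e-04, -3.90665138e+01,  1.87404120e+01,  4.21972811e+00,
        1.10447893e-02, -1.79972790e-04]), 'position': array([0.17062597, 0.60065597, 0.22943586]), 'ee_rot': array([ 3.10933747e+00, -4.33389167e-01, -3.28810826e-04]), 'ft_force': array([-0.34744416, -0.05919116, -0.31098768]), 'moment': array([-0.0386112 ,  0.01563434,  0.03466382]), 'grasp_force': 0.0, 'opening': 0.08678616383661576}
{'mtx': array([[392.80950265,   0.        , 323.75318784],
       [  0.        , 392.80950265, 195.87754493],
       [  0.        ,   0.        ,   1.        ]]), 'k1': -0.05905443190805232, 'eye': array([ 1.38357251, -0.13824689,  0.8264152 ]), 'rotation': array([-1.77835804, -1.54593004,  0.76229403])}
{'mtx': array([[419.68491953,   0.        , 313.29395805],
       [  0.        , 419.68491953, 204.65825651],
       [  0.        ,   0.        ,   1.        ]]), 'k1': -0.02032395514196521, 'eye': array([ 0.32372295, -0.04107375,  1.42046453]), 'rotation': array([-2.12193381,  2.15468633, -0.12292791])}
```

View pics/top0.png

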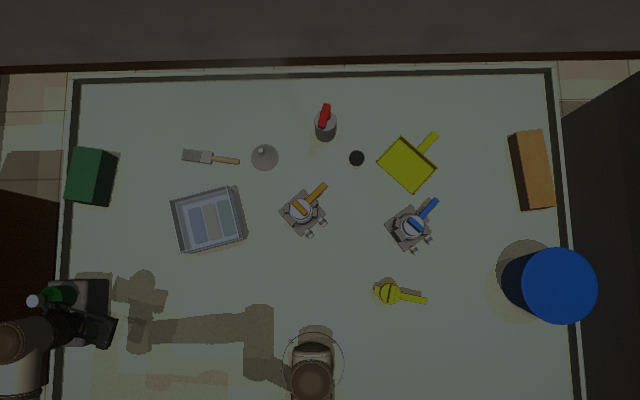

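View pics/scene0.png

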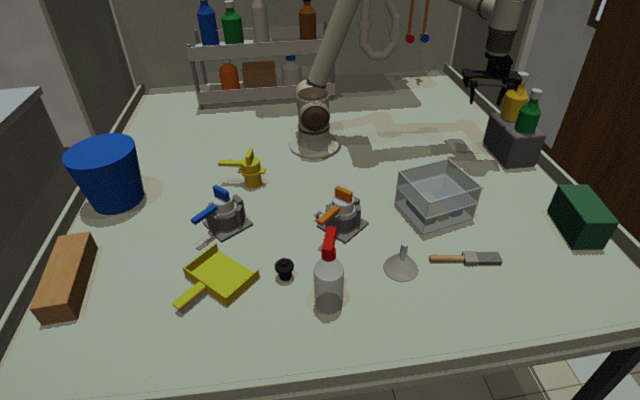

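The top view shows three lookalikes with a lever:
- orange at (302,208), lever tip at (325,186)
- blue at (411,226)
- yellow at (390,293), a decoy

Orange lever and fin on a grey base fits the "spent" description. The bins are at (208,219) and the sprayer at (326,122), near the lever's arc. Next I'll measure these and check an enlarged crop.

```bash
cat > h.py <<'E'
import numpy as np,cv2
from cell import *
from scipy.spatial.transform import Rotation as R
def rays(n,uv):
    c=camera_model(n); uv=np.atleast_2d(np.asarray(uv,float)).reshape(-1,1,2)
    s=cv2.undistortPoints(uv,c["mtx"],np.array([c["k1"],0,0,0,0]))[:,0]
    return c["eye"],np.c_[s,np.ones(len(s))],R.from_rotvec(c["rotation"]).as_matrix()
def onplane(n,uv,z):
    e,d,M=rays(n,uv); w=d@M.T; return e+w*((z-e[2])/w[:,2])[:,None]
def bydepth(n,uv,dep):
    e,d,M=rays(n,uv); return e+(d*np.asarray(dep)[:,None])@M.T
def cloud(n,mask,dep):
    v,u=np.nonzero(mask&(dep>0)); return bydepth(n,np.c_[u,v],dep[v,u]),np.c_[u,v]
def hsv(p): return cv2.cvtColor(p,cv2.COLOR_RGB2HSV)
def orange(p):
    h=hsv(p); return (h[...,0]>8)&(h[...,0]<20)&(h[...,1]>170)&(h[...,2]>90)
E
python3 - <<'E'
from h import *
for n,box in(("top",(270,160,350,250)),("scene",(300,175,380,250))):
    f=np.load(n+"0.npz");p,d=f["p"],f["d"]
    m=orange(p);k=np.zeros_like(m);k[box[1]:box[3],box[0]:box[2]]=1;m&=k
    P,uv=cloud(n,m,d)
    print(n,len(P),"z pct",np.percentile(P[:,2],[2,10,30,50,70,90,98]).round(3))
    for nm,lo,hi in(("lev",.09,.11),("fin",.13,.15)):
        s=(P[:,2]>lo)&(P[:,2]<hi);q=P[s]
        if len(q)<8: continue
        r=cv2.minAreaRect(q[:,:2].astype(np.float32)*1000)
        print(nm,s.sum(),"mean",q.mean(0).round(4),"rect mm",np.round(r[0],1),np.round(r[1],1),round(r[2],1),"uv",uv[s].mean(0).round(1))
# others: top surfaces
f=np.load("top0.npz");d=f["d"]
for nm,b in(("sprayer",(308,98,342,145)),("bins",(160,180,255,258)),("base_a",(275,185,332,242))):
    k=np.zeros(d.shape,bool);k[b[1]:b[3],b[0]:b[2]]=1
    P,uv=cloud("top",k,d)
    for lo,hi in((.03,.09),(.06,.075),(.122,.134),(.15,.24)):
        q=P[(P[:,2]>lo)&(P[:,2]<hi)]
        if len(q)>5:
            r=cv2.minAreaRect(q[:,:2].astype(np.float32)*1000);print(nm,lo,len(q),np.round(r[0],1),np.round(r[1],1),round(r[2],1))
p=f["p"];c=np.hstack([cv2.resize(p[180:260,160:250],(360,320),interpolation=2),cv2.resize(p[175:250,265:345],(340,320),interpolation=2)])
cv2.imwrite("pics/crop1.png",np.clip(c[:,:,::-1]*1.6,0,255).astype(np.uint8))
E
```

```text
top 42 z pct [0.098 0.1   0.102 0.122 0.14  0.143 0.145]
lev 21 mean [ 0.5556 -0.0268  0.1013] rect mm [546.5 -19.1] [16.8 77.1] 44.3 uv [318.1 189.9]
fin 21 mean [0.4974 0.0329 0.1413] rect mm [496.3  32.6] [52.6 13.3] 43.7 uv [298.9 206.6]
scene 289 z pct [0.095 0.098 0.102 0.105 0.129 0.142 0.144]
lev 150 mean [ 0.5516 -0.0202  0.1009] rect mm [548.5 -18.5] [17.8 86.1] 42.9 uv [328.  214.2]
fin 79 mean [0.5012 0.0313 0.1396] rect mm [499.4  30.5] [51.3 15.3] 44.0 uv [343.3 190.9]
sprayer 0.03 112 [754.  -51.9] [68.3 26.9] 87.1
sprayer 0.06 29 [753.2 -52.1] [66.8 24.8] 88.1
sprayer 0.122 70 [771.8 -54. ] [67.5 61.7] 89.0
sprayer 0.15 270 [762.6 -53. ] [41.4 75.6] 86.3
bins 0.03 2911 [468.2 332.9] [174.7 190.7] 14.1
bins 0.06 2629 [468.2 332.9] [174.7 190.7] 14.1
bins 0.122 499 [468.9 335.3] [177.2 194.7] 14.1
base_a 0.03 419 [480.8  19.2] [133.9 112.6] 38.5
base_a 0.06 171 [496.4  28.1] [ 80.4 107.3] 24.1
```

View pics/crop1.png

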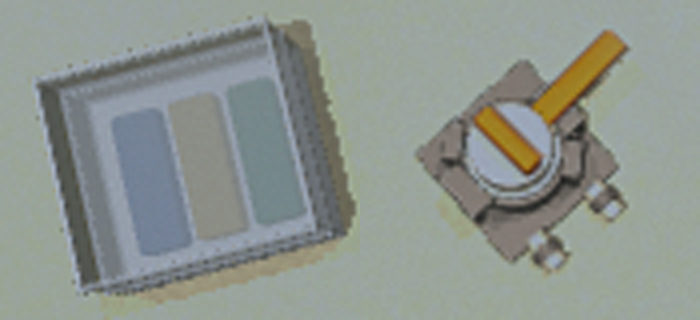

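The crop confirms it. The orange lever points up-right from the hub, with the fin across it, in a base with lips. The bin shows the pads under its clear floor. Measured values:
- Filter axis about (0.498, 0.0315), lever azimuth about -44.5°.
- Lever top z 0.102 and fin top z 0.142, both as expected.
- Bin centre about (0.4685, 0.334), 14° yaw.

I'll turn the tool to the lever direction first, then travel.

```bash
cat > go.py <<'E'
import sys
from h import *
# usage: go.py x y z az  -> remaining shift in tool axes (units of 30 mm) and yaw (units of 180 deg)
x,y,z,az=map(float,sys.argv[1:]); s=state(); M=R.from_rotvec(s["ee_rot"]).as_matrix()
a=np.degrees(np.arctan2(M[1,0],M[0,0])); dy=(az-a+180)%360-180
print("pos",s["position"].round(4),"az",a.round(2),"tilt",np.degrees(np.arccos(-M[2,2])).round(2),"f",s["ft_force"].round(1),"open",s["opening"].round(4),"grip",s["grasp_force"],"t",s["t"],"j6",s["joint_pos"][5].round(2))
print("yaw units",round(-dy/180,4),"shift units now-axes",(M.T@(np.array([x,y,z])-s["position"])/.03).round(3))
E
python3 -m pendant '[{"xyz":[0,0,0],"yaw":0.053,"fingers":-1},{"xyz":[0,0,0],"yaw":0.053,"fingers":-1},{"xyz":[0,0,0],"yaw":0.053,"fingers":-1},{"xyz":[0,0,0],"yaw":0,"fingers":-1}]' 40
python3 go.py 0.569 -0.0385 0.229 -44.5
```

```text
t: 0.6
position: [0.1707, 0.6009, 0.23]
ee_rot: [2.908, -1.186, 0.0]
ft_force: [-0.2, -0.4, 0.1]
opening: 0.087
grasp_force: 0.0Traceback (most recent call last):
  File "go.py", line 6, in <module>
    print("pos",s["position"].round(4),"az",a.round(2),"tilt",np.degrees(np.arccos(-M[2,2])).round(2),"f",s["ft_force"].round(1),"open",s["opening"].round(4),"grip",s["grasp_force"],"t",s["t"],"j6",s["joint_pos"][5].round(2))
                                                                                                                                        ^^^^^^^^^^^^^^^^^^
AttributeError: 'float' object has no attribute 'round'
```

```bash
sed -i 's/s\["opening"\].round(4)/round(s["opening"],4)/' go.py
python3 -m pendant '[{"xyz":[0.97,0.24,0],"yaw":0,"fingers":-1},{"xyz":[0.97,0.24,0],"yaw":0,"fingers":-1},{"xyz":[0.97,0.24,0],"yaw":0,"fingers":-1},{"xyz":[0.97,0.24,0],"yaw":0,"fingers":-1},{"xyz":[0.97,0.24,0],"yaw":0,"fingers":-1},{"xyz":[0.97,0.24,0],"yaw":0,"fingers":-1},{"xyz":[0.97,0.24,0],"yaw":0,"fingers":-1},{"xyz":[0.97,0.24,0],"yaw":0,"fingers":-1},{"xyz":[0.97,0.24,0],"yaw":0,"fingers":-1},{"xyz":[0.97,0.24,0],"yaw":0,"fingers":-1},{"xyz":[0.97,0.24,0],"yaw":0,"fingers":-1},{"xyz":[0.97,0.24,0],"yaw":0,"fingers":-1},{"xyz":[0.97,0.24,0],"yaw":0,"fingers":-1},{"xyz":[0.97,0.24,0],"yaw":0,"fingers":-1},{"xyz":[0.97,0.24,0],"yaw":0,"fingers":-1},{"xyz":[0.97,0.24,0],"yaw":0,"fingers":-1},{"xyz":[0.97,0.24,0],"yaw":0,"fingers":-1},{"xyz":[0.97,0.24,0],"yaw":0,"fingers":-1},{"xyz":[0.97,0.24,0],"yaw":0,"fingers":-1},{"xyz":[0,0,0],"yaw":0,"fingers":-1}]' >/dev/null
python3 go.py 0.569 -0.0385 0.229 -44.5
```

```text
pos [0.4698 0.115  0.2302] az -44.51 tilt 0.04 f [-0.2  0.3 -0.3] open 0.087 grip 0.0 t 3.1 j6 0.22
yaw units -0.0001 shift units now-axes [5.945 1.33  0.041]
```

```bash
python3 -m pendant '[{"xyz":[0.85,0.19,0],"yaw":0,"fingers":-1},{"xyz":[0.85,0.19,0],"yaw":0,"fingers":-1},{"xyz":[0.85,0.19,0],"yaw":0,"fingers":-1},{"xyz":[0.85,0.19,0],"yaw":0,"fingers":-1},{"xyz":[0.85,0.19,0],"yaw":0,"fingers":-1},{"xyz":[0.85,0.19,0],"yaw":0,"fingers":-1},{"xyz":[0.85,0.19,0],"yaw":0,"fingers":-1},{"xyz":[0,0,0.8],"yaw":0,"fingers":-1},{"xyz":[0,0,0.8],"yaw":0,"fingers":-1},{"xyz":[0,0,0.8],"yaw":0,"fingers":-1},{"xyz":[0,0,0.5],"yaw":0,"fingers":-1},{"xyz":[0,0,0],"yaw":0,"fingers":-1}]' >/dev/null
python3 go.py 0.569 -0.0385 0.086 -44.5
python3 - <<'E'
from h import *
p,d=grab_frame("scene");cv2.imwrite("pics/s2.png",cv2.resize(p[130:260,240:420],None,fx=4,fy=4)[:,:,::-1])
E
```

```text
pos [ 0.5682 -0.0369  0.1426] az -44.4 tilt 0.14 f [-0.3  0.2  0.3] open 0.087 grip 0.0 t 4.6 j6 0.58
yaw units 0.0005 shift units now-axes [0.059 0.015 1.886]
```

View pics/s2.png

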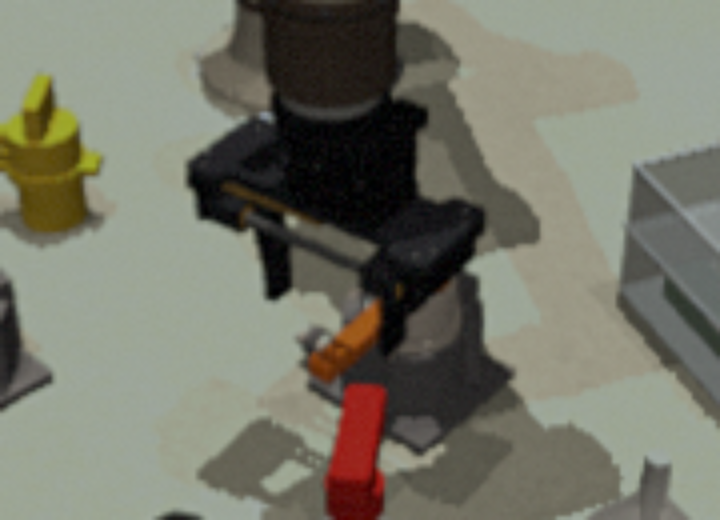

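The orange lever at crop pixel (345,340) lies between the open fingers. I'll descend and close lightly.

```bash
python3 -m pendant '[{"xyz":[0,0,0.7],"yaw":0,"fingers":-1},{"xyz":[0,0,0.7],"yaw":0,"fingers":-1},{"xyz":[0,0,0.48],"yaw":0,"fingers":-1},{"xyz":[0,0,0],"yaw":0,"fingers":1},{"xyz":[0,0,0],"yaw":0,"fingers":1},{"xyz":[0,0,0],"yaw":0,"fingers":1},{"xyz":[0,0,0],"yaw":0,"fingers":1},{"xyz":[0,0,0],"yaw":0,"fingers":1},{"xyz":[0,0,0],"yaw":0,"fingers":1}]' 10
python3 go.py 0.569 -0.0385 0.086 -44.5
```

```text
t: 5.78
position: [0.5688, -0.0373, 0.0872]
ee_rot: [-2.908, 1.189, -0.0]
ft_force: [-0.7, 0.4, 0.4]
opening: 0.0351
grasp_force: 0.0
pos [ 0.5688 -0.0373  0.0872] az -44.48 tilt 0.01 f [-0.7  0.4  0.4] open 0.0351 grip 0.0 t 5.775 j6 0.58
yaw units 0.0001 shift units now-axes [0.031 0.024 0.041]
```

```bash
python3 -m pendant '[{"xyz":[0,0,0],"yaw":0,"fingers":1},{"xyz":[0,0,0],"yaw":0,"fingers":1},{"xyz":[0,0,0],"yaw":0,"fingers":1},{"xyz":[0,0,0],"yaw":0,"fingers":1}]' 10
python3 go.py 0.569 -0.0385 0.086 -44.5
```

```text
t: 6.28
position: [0.5686, -0.0376, 0.0871]
ee_rot: [2.908, -1.189, -0.0]
ft_force: [0.3, -2.0, -0.1]
opening: 0.0204
grasp_force: 10.0
pos [ 0.5686 -0.0376  0.0871] az -44.47 tilt 0.03 f [ 0.3 -2.  -0.1] open 0.0204 grip 10.003171297721565 t 6.275 j6 0.58
yaw units 0.0002 shift units now-axes [0.031 0.014 0.038]
```

Lever gripped: opening 20.4 mm against its 20 mm width. Now the arc, in 5° rows at radius 99 mm.

```bash
python3 -m pendant '[{"xyz":[-0.0125,-0.287,0],"yaw":-0.0278,"fingers":1},{"xyz":[-0.0125,-0.287,0],"yaw":-0.0278,"fingers":1},{"xyz":[-0.0125,-0.287,0],"yaw":-0.0278,"fingers":1},{"xyz":[-0.0125,-0.287,0],"yaw":-0.0278,"fingers":1},{"xyz":[-0.0125,-0.287,0],"yaw":-0.0278,"fingers":1},{"xyz":[-0.0125,-0.287,0],"yaw":-0.0278,"fingers":1},{"xyz":[0,0,0],"yaw":0,"fingers":1}]' 
python3 go.py 0.5937 0.0073 0.087 -14.5
```

```text
t: 7.15
position: [0.5942, 0.0078, 0.0872]
ee_rot: [-3.116, 0.396, -0.001]
ft_force: [0.6, 0.6, 0.8]
opening: 0.0199
grasp_force: 10.0
pos [0.5942 0.0078 0.0872] az -14.47 tilt 0.03 f [0.6 0.6 0.8] open 0.0199 grip 9.951895109843463 t 7.15 j6 1.03
yaw units 0.0002 shift units now-axes [-0.013  0.021  0.006]
```

```bash
python3 -m pendant '[{"xyz":[-0.0125,-0.287,0],"yaw":-0.0278,"fingers":1},{"xyz":[-0.0125,-0.287,0],"yaw":-0.0278,"fingers":1},{"xyz":[-0.0125,-0.287,0],"yaw":-0.0278,"fingers":1},{"xyz":[-0.0125,-0.287,0],"yaw":-0.0278,"fingers":1},{"xyz":[-0.0125,-0.287,0],"yaw":-0.0278,"fingers":1},{"xyz":[-0.0125,-0.287,0],"yaw":-0.0278,"fingers":1},{"xyz":[-0.0125,-0.287,0],"yaw":-0.0278,"fingers":1},{"xyz":[-0.0125,-0.287,0],"yaw":-0.0278,"fingers":1},{"xyz":[-0.0125,-0.287,0],"yaw":-0.0278,"fingers":1},{"xyz":[-0.0125,-0.287,0],"yaw":-0.0278,"fingers":1},{"xyz":[0,0,0],"yaw":0,"fingers":1}]' >/dev/null
python3 go.py 0.5785 0.0889 0.087 35.5
python3 -m pendant '[{"xyz":[-0.005,-0.17,0],"yaw":-0.0167,"fingers":1},{"xyz":[-0.005,-0.17,0],"yaw":-0.0167,"fingers":1},{"xyz":[-0.005,-0.17,0],"yaw":-0.0167,"fingers":1},{"xyz":[0,0,0],"yaw":0,"fingers":1}]' >/dev/null
python3 go.py 0.568 0.1008 0.087 44.5
```

```text
pos [0.5778 0.0894 0.0871] az 35.44 tilt 0.07 f [-2.6  0.5  2. ] open 0.02 grip 10.019061353523284 t 8.525 j6 1.76
yaw units -0.0003 shift units now-axes [0.008 0.027 0.002]
pos [0.5683 0.1008 0.0871] az 44.41 tilt 0.06 f [-2.3  1.5  1.3] open 0.0202 grip 10.1391934719868 t 9.025 j6 1.89
yaw units -0.0005 shift units now-axes [-0.006 -0.008  0.002]
```

```bash
python3 -m pendant '[{"xyz":[0,0,0],"yaw":0,"fingers":-1},{"xyz":[0,0,0],"yaw":0,"fingers":-1},{"xyz":[0,0,0],"yaw":0,"fingers":-1},{"xyz":[0,0,0],"yaw":0,"fingers":-1},{"xyz":[0,0,0],"yaw":0,"fingers":-1},{"xyz":[0,0,-0.8],"yaw":0,"fingers":-1},{"xyz":[0,0,-0.8],"yaw":0,"fingers":-1},{"xyz":[0,0,-0.8],"yaw":0,"fingers":-1},{"xyz":[0,0,-0.8],"yaw":0.055,"fingers":-1},{"xyz":[0,0,0],"yaw":0.055,"fingers":-1},{"xyz":[0,0,0],"yaw":0.055,"fingers":-1},{"xyz":[0,0,0],"yaw":0.055,"fingers":-1},{"xyz":[0,0,0],"yaw":0.055,"fingers":-1},{"xyz":[0,0,0],"yaw":0.055,"fingers":-1},{"xyz":[0,0,0],"yaw":0.055,"fingers":-1},{"xyz":[0,0,0],"yaw":0.055,"fingers":-1},{"xyz":[0,0,0],"yaw":0.055,"fingers":-1},{"xyz":[0,0,0],"yaw":0,"fingers":-1}]' >/dev/null
python3 go.py 0.498 0.0315 0.177 -45
python3 - <<'E'
from h import *
for n in("scene","top"):
    p,d=grab_frame(n);m=orange(p);k=np.zeros_like(m)
    b=(300,160,420,260) if n=="scene" else (265,160,350,250)
    k[b[1]:b[3],b[0]:b[2]]=1;P,uv=cloud(n,m&k,d)
    for nm,lo,hi in(("lev",.09,.108),("fin",.132,.15)):
        q=P[(P[:,2]>lo)&(P[:,2]<hi)]
        if len(q)<8: continue
        r=cv2.minAreaRect(q[:,:2].astype(np.float32)*1000);print(n,nm,len(q),np.round(r[0],1),np.round(r[1],1),round(r[2],1),q[:,2].max())
    if n=="scene":cv2.imwrite("pics/s3.png",cv2.resize(p[130:260,260:440],None,fx=4,fy=4)[:,:,::-1])
E
```

```text
pos [0.5687 0.1009 0.1831] az -44.39 tilt 0.0 f [0.4 0.4 0.1] open 0.0872 grip 0.0 t 11.275 j6 0.34
yaw units 0.0034 shift units now-axes [-0.067  3.303  0.203]
scene lev 164 [552.5  78.9] [83.  18.8] 47.3 0.10706446841429595
scene fin 73 [498.3  31.7] [14.9 57.7] 41.8 0.14429421521172092
top fin 37 [494.6  30.8] [14.5 52.7] 45.0 0.14850059022762752
```

View pics/s3.png

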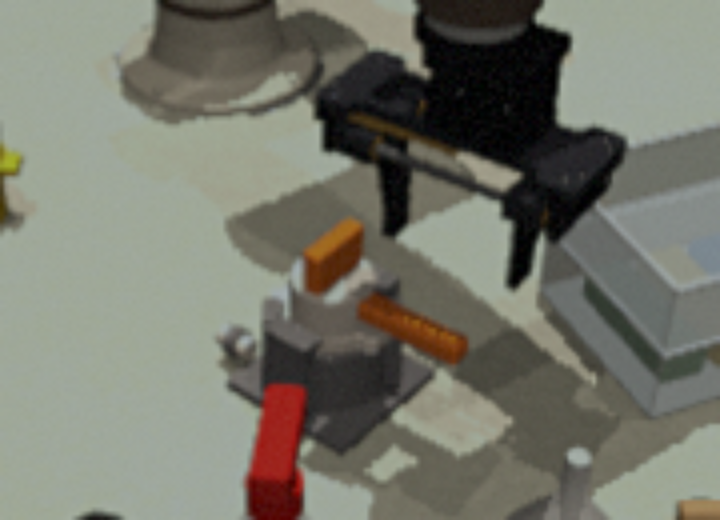

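The lever at crop (415,330) now points along base +x (azimuth about 45°). The filter is still seated, with the fin at (0.498, 0.0315). Next I'll grip the fin.

```bash
python3 -m pendant '[{"xyz":[-0.02,0.825,0],"yaw":0.0,"fingers":-1},{"xyz":[-0.02,0.825,0],"yaw":0,"fingers":-1},{"xyz":[-0.02,0.825,0],"yaw":0,"fingers":-1},{"xyz":[0,0.825,0],"yaw":0,"fingers":-1},{"xyz":[0,0,0.5],"yaw":0,"fingers":-1},{"xyz":[0,0,0.6],"yaw":0,"fingers":-1},{"xyz":[0,0,0.6],"yaw":0,"fingers":-1},{"xyz":[0,0,0.45],"yaw":0,"fingers":-1},{"xyz":[0,0,0],"yaw":0,"fingers":1},{"xyz":[0,0,0],"yaw":0,"fingers":1},{"xyz":[0,0,0],"yaw":0,"fingers":1},{"xyz":[0,0,0],"yaw":0,"fingers":1},{"xyz":[0,0,0],"yaw":0,"fingers":1},{"xyz":[0,0,0],"yaw":0,"fingers":1},{"xyz":[0,0,0],"yaw":0,"fingers":1},{"xyz":[0,0,0],"yaw":0,"fingers":1},{"xyz":[0,0,0],"yaw":0,"fingers":1},{"xyz":[0,0,0],"yaw":0,"fingers":1},{"xyz":[0,0,0],"yaw":0,"fingers":1}]' 40 >/dev/null
python3 go.py 0.498 0.0315 0.118 -44.5
```

```text
pos [0.4969 0.0306 0.1186] az -44.57 tilt 0.18 f [-2.7 -4.4  3. ] open 0.0159 grip 39.69377212590828 t 13.75 j6 0.4
yaw units -0.0004 shift units now-axes [ 0.004 -0.046  0.018]
```

```bash
python3 -m pendant '[{"xyz":[0,-0.04,0],"yaw":0,"fingers":1},{"xyz":[0,0,-0.1],"yaw":0,"fingers":1},{"xyz":[0,0,-0.2],"yaw":0,"fingers":1},{"xyz":[0,0,-0.3],"yaw":0,"fingers":1},{"xyz":[0,0,0],"yaw":0,"fingers":1}]' 45
python3 go.py 0.498 0.0315 0.27 -44.5
```

```text
t: 14.38
position: [0.4975, 0.0315, 0.1366]
ee_rot: [2.905, -1.187, -0.004]
ft_force: [-3.5, -5.7, -2.2]
opening: 0.0159
grasp_force: 44.8
pos [0.4975 0.0315 0.1366] az -44.47 tilt 0.25 f [-3.5 -5.7 -2.2] open 0.0159 grip 44.761650832369924 t 14.375 j6 0.4
yaw units 0.0002 shift units now-axes [ 0.006  0.006 -4.448]
```

```bash
python3 -m pendant '[{"xyz":[0,0.05,0],"yaw":0,"fingers":1},{"xyz":[0,0,-0.3],"yaw":0,"fingers":1},{"xyz":[0,0,-0.4],"yaw":0,"fingers":1},{"xyz":[0,0,-0.5],"yaw":0,"fingers":1},{"xyz":[0,0,-0.6],"yaw":0,"fingers":1},{"xyz":[0,0,-0.7],"yaw":0,"fingers":1},{"xyz":[0,0,-0.7],"yaw":0,"fingers":1},{"xyz":[0,0,-0.7],"yaw":0,"fingers":1},{"xyz":[0,0,-0.5],"yaw":0,"fingers":1},{"xyz":[0,0,0],"yaw":0,"fingers":1}]' 45
python3 go.py 0.4685 0.334 0.27 -44.5
python3 - <<'E'
from h import *
p,d=grab_frame("scene");cv2.imwrite("pics/s4.png",cv2.resize(p[60:260,240:500],None,fx=3,fy=3)[:,:,::-1])
E
```

```text
t: 15.62
position: [0.4993, 0.0322, 0.2708]
ee_rot: [-2.904, 1.187, -0.007]
ft_force: [1.3, -0.1, -4.4]
opening: 0.0154
grasp_force: 44.7
pos [0.4993 0.0322 0.2708] az -44.48 tilt 0.36 f [ 1.3 -0.1 -4.4] open 0.0154 grip 44.673249665647745 t 15.625 j6 0.41
yaw units 0.0001 shift units now-axes [-7.781 -6.46   0.046]
```

View pics/s4.png

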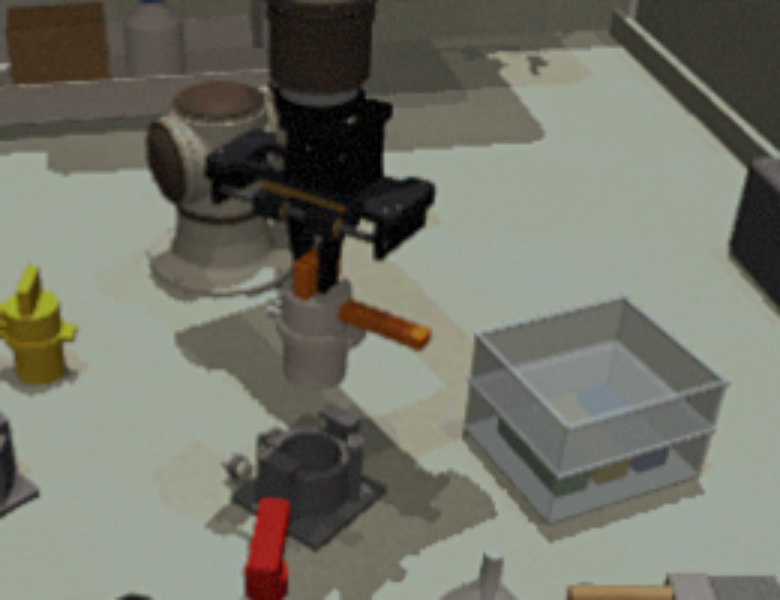

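The filter hangs upright at crop (315,330), clear of the empty base. Weight reads 4.4 N. Now to the bin.

```bash
python3 -m pendant '[{"xyz":[-0.3,-0.25,0],"yaw":0,"fingers":1},{"xyz":[-0.56,-0.46,0],"yaw":0,"fingers":1},{"xyz":[-0.6,-0.5,0],"yaw":0,"fingers":1},{"xyz":[-0.6,-0.5,0],"yaw":0,"fingers":1},{"xyz":[-0.6,-0.5,0],"yaw":0,"fingers":1},{"xyz":[-0.6,-0.5,0],"yaw":0,"fingers":1},{"xyz":[-0.6,-0.5,0],"yaw":0,"fingers":1},{"xyz":[-0.6,-0.5,0],"yaw":0,"fingers":1},{"xyz":[-0.6,-0.5,0],"yaw":0,"fingers":1},{"xyz":[-0.6,-0.5,0],"yaw":0,"fingers":1},{"xyz":[-0.6,-0.5,0],"yaw":0,"fingers":1},{"xyz":[-0.6,-0.5,0],"yaw":0,"fingers":1},{"xyz":[-0.6,-0.5,0],"yaw":0,"fingers":1},{"xyz":[-0.3,-0.25,0],"yaw":0,"fingers":1},{"xyz":[0,0,0],"yaw":0,"fingers":1},{"xyz":[0,0,0],"yaw":0,"fingers":1}]' 45
python3 go.py 0.4685 0.334 0.1746 -44.5
python3 - <<'E'
from h import *
p,d=grab_frame("scene");cv2.imwrite("pics/s5.png",cv2.resize(p[60:260,340:600],None,fx=3,fy=3)[:,:,::-1])
E
```

```text
t: 17.68
position: [0.4677, 0.3322, 0.2686]
ee_rot: [2.907, -1.19, -0.0]
ft_force: [-0.3, 0.2, -3.2]
opening: 0.0157
grasp_force: 44.7
pos [0.4677 0.3322 0.2686] az -44.52 tilt 0.04 f [-0.3  0.2 -3.2] open 0.0157 grip 44.67299021780491 t 17.675 j6 -0.11
yaw units -0.0001 shift units now-axes [-0.023 -0.064  3.134]
```

View pics/s5.png

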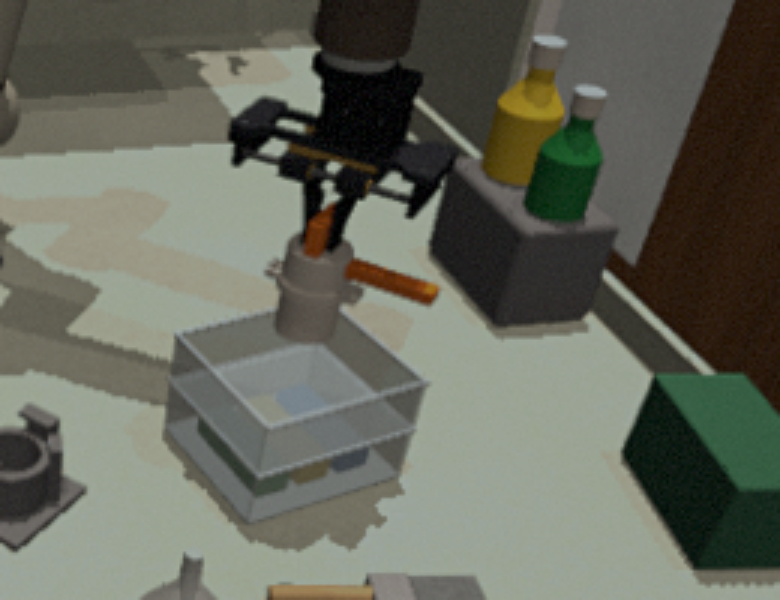

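The filter is upright above the bin, at crop (310,290). Lowering, with slow steps near the floor.

```bash
python3 -m pendant '[{"xyz":[0,-0.05,0.2],"yaw":0,"fingers":1},{"xyz":[0,0,0.4],"yaw":0,"fingers":1},{"xyz":[0,0,0.5],"yaw":0,"fingers":1},{"xyz":[0,0,0.5],"yaw":0,"fingers":1},{"xyz":[0,0,0.5],"yaw":0,"fingers":1},{"xyz":[0,0,0.4],"yaw":0,"fingers":1},{"xyz":[0,0,0.3],"yaw":0,"fingers":1},{"xyz":[0,0,0.1],"yaw":0,"fingers":1},{"xyz":[0,0,0],"yaw":0,"fingers":1}]' 45 >/dev/null
python3 go.py 0.4685 0.334 0.1746 -44.5
python3 -m pendant '[{"xyz":[0,0,0.05],"yaw":0,"fingers":1},{"xyz":[0,0,0.05],"yaw":0,"fingers":1},{"xyz":[0,0,0.05],"yaw":0,"fingers":1},{"xyz":[0,0,0],"yaw":0,"fingers":1}]' >/dev/null
python3 go.py 0.4685 0.334 0.1746 -44.5
```

```text
pos [0.4689 0.3339 0.1818] az -44.49 tilt 0.02 f [ 0.3  0.3 -2.5] open 0.0156 grip 44.67335717752576 t 18.85 j6 -0.11
yaw units 0.0 shift units now-axes [-0.011  0.008  0.239]
pos [0.4687 0.3337 0.177 ] az -44.5 tilt 0.02 f [ 0.3  0.5 -3.1] open 0.0157 grip 44.67315103858709 t 19.35 j6 -0.11
yaw units 0.0 shift units now-axes [-0.01  -0.002  0.081]
```

```bash
for i in 1; do python3 -m pendant '[{"xyz":[0,0,0.03],"yaw":0,"fingers":1},{"xyz":[0,0,0.03],"yaw":0,"fingers":1},{"xyz":[0,0,0.02],"yaw":0,"fingers":1},{"xyz":[0,0,0],"yaw":0,"fingers":1},{"xyz":[0,0,0],"yaw":0,"fingers":1}]' >/dev/null; done
python3 go.py 0.4685 0.334 0.1746 -44.5
python3 -m pendant '[{"xyz":[0,0,0.03],"yaw":0,"fingers":1},{"xyz":[0,0,0.03],"yaw":0,"fingers":1},{"xyz":[0,0,0],"yaw":0,"fingers":1},{"xyz":[0,0,0],"yaw":0,"fingers":1}]' >/dev/null
python3 go.py 0.4685 0.334 0.1746 -44.5
```

```text
pos [0.4688 0.3339 0.1748] az -44.5 tilt 0.01 f [-0.1  0.  -3.1] open 0.0157 grip 44.67317305505276 t 19.975 j6 -0.11
yaw units 0.0 shift units now-axes [-0.01   0.003  0.006]
pos [0.469  0.3339 0.1744] az -44.47 tilt 0.08 f [-2.7 -2.2  5.3] open 0.0156 grip 44.679226130247116 t 20.475 j6 -0.11
yaw units 0.0001 shift units now-axes [-0.016  0.009 -0.005]
```

Floor contact: the z force went from -3 to +5 N at the expected height. Release gently and rise.

```bash
python3 -m pendant '[{"xyz":[0,0,0],"yaw":0,"fingers":1},{"xyz":[0,0,0],"yaw":0,"fingers":1},{"xyz":[0,0,0],"yaw":0,"fingers":1}]' 4
python3 -m pendant '[{"xyz":[0,0,0],"yaw":0,"fingers":-1},{"xyz":[0,0,0],"yaw":0,"fingers":-1},{"xyz":[0,0,0],"yaw":0,"fingers":-1},{"xyz":[0,0,0],"yaw":0,"fingers":-1},{"xyz":[0,0,0],"yaw":0,"fingers":-1},{"xyz":[0,0,0],"yaw":0,"fingers":-1},{"xyz":[0,0,-0.4],"yaw":0,"fingers":-1},{"xyz":[0,0,-0.8],"yaw":0,"fingers":-1},{"xyz":[0,0,-0.8],"yaw":0,"fingers":-1},{"xyz":[0,0,-0.8],"yaw":0,"fingers":-1},{"xyz":[0,0,-0.8],"yaw":0,"fingers":-1},{"xyz":[0,0,0],"yaw":0,"fingers":-1},{"xyz":[0,0,0],"yaw":0,"fingers":-1}]'
python3 - <<'E'
from h import *
p,d=grab_frame("scene");cv2.imwrite("pics/s6.png",cv2.resize(p[60:260,340:600],None,fx=3,fy=3)[:,:,::-1])
m=orange(p);m[:,:390]=0;m[:120]=0;m[260:]=0;m[:,500:]=0
P,uv=cloud("scene",m,d)
for lo,hi in((.145,.165),(.19,.206)):
    q=P[(P[:,2]>lo)&(P[:,2]<hi)]
    if len(q)>5: r=cv2.minAreaRect(q[:,:2].astype(np.float32)*1000);print(lo,len(q),np.round(r[0],1),np.round(r[1],1),r[2],q[:,2].max())
E
```

```text
t: 20.85
position: [0.4693, 0.334, 0.1744]
ee_rot: [-2.907, 1.189, -0.002]
ft_force: [-0.9, -1.0, 5.5]
opening: 0.0162
grasp_force: 4.0
t: 22.48
position: [0.4683, 0.3336, 0.2805]
ee_rot: [2.907, -1.19, -0.001]
ft_force: [-0.1, -0.0, -0.7]
opening: 0.0868
grasp_force: 0.0
0.145 167 [521.9 386.7] [81.5 23. ] 45.0615348815918 0.16063145283156843
0.19 46 [472.9 333.9] [12.6 50.1] 46.927608489990234 0.199701678253291
```

View pics/s6.png

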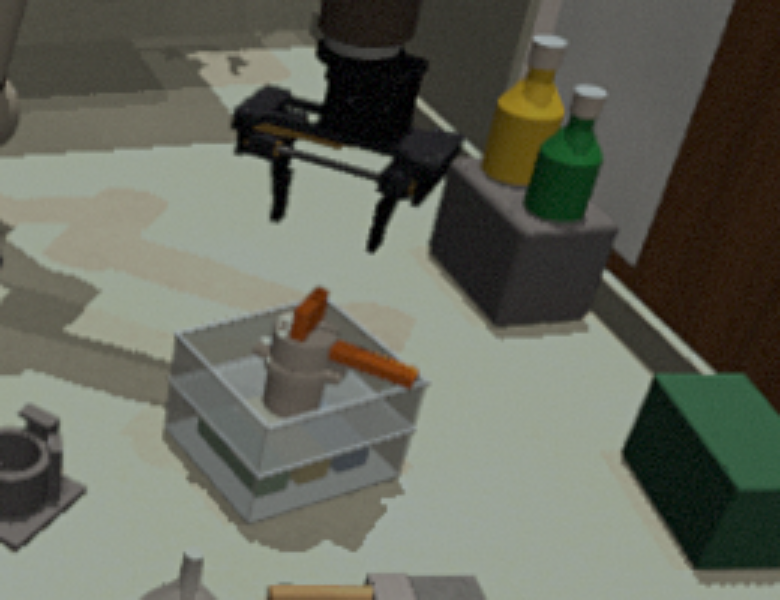

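The filter stands in the bin at crop (300,360), and the fingers are well clear. One numeric tilt check before handing in.

Run:
```python
from h import *
def fit(p,d,box,zr):
    m=orange(p);k=np.zeros_like(m);k[box[1]:box[3],box[0]:box[2]]=1
    P,uv=cloud("scene",m&k,d);q=P[(P[:,2]>zr[0])&(P[:,2]<zr[1])]
    c=q[:,:2].mean(0);u=np.linalg.svd(q[:,:2]-c)[2][0];u*=np.sign(u[0]);s=(q[:,:2]-c)@u
    b=np.linspace(s.min(),s.max(),6)
    print([np.percentile(q[(s>=b[i])&(s<=b[i+1]),2],80).round(4) for i in range(5)])
f=np.load("scene0.npz");fit(f["p"],f["d"],(300,175,380,250),(.085,.112))   # seated, upright reference
P=[grab_frame("scene") for _ in range(4)];d=np.median([x[1] for x in P],0)
fit(P[0][0],d,(390,150,500,200),(.135,.175))
print(state()["ft_force"].round(1))
p,d=grab_frame("top");m=orange(p);k=np.zeros_like(m);k[170:260,150:260]=1
Q,_=cloud("top",m&k,d);print("top",len(Q))
# fin: centre offset top vs lower from scene
m=orange(P[0][0]);k=np.zeros_like(m);k[150:200,425:452]=1
Q,_=cloud("scene",m&k,P[0][1])
for lo in(.165,.175,.185,.194):
    q=Q[(Q[:,2]>lo)&(Q[:,2]<lo+.009)];print(lo,len(q),q.mean(0).round(4) if len(q) else "")
```

```text
[np.float64(0.1113), np.float64(0.1038), np.float64(0.1035), np.float64(0.1033), np.float64(0.1025)]
[np.float64(0.173), np.float64(0.1572), np.float64(0.1571), np.float64(0.157), np.float64(0.1585)]
[-0.  -0.3 -0.4]Traceback (most recent call last):
  File "<stdin>", line 13, in <module>
  File "h.py", line 13, in cloud
    v,u=np.nonzero(mask&(dep>0)); return bydepth(n,np.c_[u,v],dep[v,u]),np.c_[u,v]
                                         ~~~~~~~^^^^^^^^^^^^^^^^^^^^^^^
  File "h.py", line 11, in bydepth
    e,d,M=rays(n,uv); return e+(d*np.asarray(dep)[:,None])@M.T
          ~~~~^^^^^^
  File "h.py", line 6, in rays
    s=cv2.undistortPoints(uv,c["mtx"],np.array([c["k1"],0,0,0,0]))[:,0]
      ~~~~~~~~~~~~~~~~~~~^^^^^^^^^^^^^^^^^^^^^^^^^^^^^^^^^^^^^^^^^
cv2.error: OpenCV(4.12.0) /io/opencv/modules/calib3d/src/undistort.dispatch.cpp:347: error: (-215:Assertion failed) CV_IS_MAT(_src) && CV_IS_MAT(_dst) && (_src->rows == 1 || _src->cols == 1) && (_dst->rows == 1 || _dst->cols == 1) && _src->cols + _src->rows - 1 == _dst->rows + _dst->cols - 1 && (CV_MAT_TYPE(_src->type) == CV_32FC2 || CV_MAT_TYPE(_src->type) == CV_64FC2) && (CV_MAT_TYPE(_dst->type) == CV_32FC2 || CV_MAT_TYPE(_dst->type) == CV_64FC2) in function 'cvUndistortPointsInternal'
```

The lever is level along its length and at the expected height (0.157–0.158), so the filter stands flat on the floor.

```bash
python3 -c "
from cell import *
print(sign_off())"
```

```text
the job is handed in; nothing more can be done
None
```

The spent orange filter was unlocked, lifted out and set down upright on the upper bin's floor, with the gripper clear; I handed the job in at about 23 s (limit 64 s), without re-measuring the blue filter or bystanders, and no verdict was returned.

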